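Make up a bath gift set: fill the jar, load the tray

ROBOT

A 6-joint arm with a two-finger parallel gripper is mounted at the origin on the work surface. World frame = base frame: x ahead of the robot, y to its left, z up, the work surface at z = 0. Lengths are in mm, angles in rad, forces in N, time in s.
With the tool pointing down it reaches from about 350 to 775 mm from the base axis. Payload 7.3 kg.
Tool frame: the origin (TCP) lies midway between the tips of the shut fingers; the grasp point (between the pads) lies 19 mm behind it; z points along the fingers, y is the line along which they close (so a half turn about z gives the same grasp; the last joint's range is limited). The gripper opens to 92 mm and grips with 3 to 60 N. Pads are 19 mm wide; open, the fingers measure 130 mm over their backs; the gripper's body (75 mm by 190 mm) begins 47 mm behind the grasp point.
Start: joints at [-1.406, 0.342, 1.524, -0, 1.275, -0.146], TCP at [160.578, -499.86, 226.741] pointing down, gripper open.
Joint ranges: [-2.53, 2.53], [-0.77, 2.02], [0.04, 2.7], [-1, 4.14], [0.28, 2.66], [-3.11, 3.11]. Speed limits (rad/s): [2.57, 2.57, 3.14, 3.14, 3.14, 3.14].

INTERFACE

Orientations are given as [roll, pitch, yaw] about the fixed x, y, z axes, in that order (R = Rz(yaw) Ry(pitch) Rx(roll)).
In Python, from plant import bot gives the robot as it stands.
- The arm moves only by the tool servo_tool, never from a script. Its argument "deltas" is a list of rows, each a list of 2 entries, a list of its own where there are three numbers: the shift along the tool's x, y, z in m, then the turn, a rotation vector about the tool's x, y, z in degrees. A call has 1 to 20 rows; each row shifts and turns the commanded pose from where the row before left it, along the tool's axes as they then stand; what a row does not reach is not made up. A row lasts 1/8 s, in which the tool goes at most 62.5 mm and 10.7 degrees, less where a joint would pass 70% of its speed; a pose out of reach is approached as far as the arm can. A call with a gripper value outside its range is refused whole. "fingers" is the opening, from 0 (shut) to 1 (fully open), set as the call begins (left out, the last holds). The fingers move at their own pace and stop on an object; the grip force is fixed at half the most. Time passes only in rows, so rows that do not move let the fingers close. It gives the time, the measured TCP pose, the force, the opening and the grip force at its end, in the units of the state.
- bot.get_obs(): the state, without advancing time (a new reading comes with each control period).
- bot.capture(name): name is "scene" or "top" or "wrist"; returns the picture (480x640x3 uint8, red, green, blue); there is no depth.
- bot.camera_model(name): a dict with "mtx" (3x3 intrinsics, pixels), "xyz" and "rotation" of the camera in the world. Camera axes: x right, y down, z forward; pixel columns grow to the right and rows downward; lengths in mm; the calibration is good to about 2 mm. The wrist camera is an equidistant fisheye: a pixel r from the principal point sees the ray r / f radians off the axis. A picture is of the moment at which its call begins: read the wrist's pose just before it. camera_model takes no time and is no camera call; for the wrist camera it gives the pose at the moment of the call.
- bot.close_job(): hands the job in; it is judged then, once.
The state is a dict: "time": time; "joint_positions": joint angles; "dq": joint speeds; "tau": joint torques, N m; "tool_pos": TCP position; "tcp_rot": TCP orientation; "contact_force": force on the tool from outside, world axes, zero at the start; "moment": the same for the moment, N m; "grip_width": finger opening in mm; "finger_force": force on a finger pad.
Only numpy, scipy, OpenCV 4.12 (cv2) and the standard library are available. Lean on these libraries where they do the work, as an engineer would, in place of code of your own. Each camera call takes 0.05 s, during which the arm holds its last target. There are 200 camera calls.

TASK

Make up the gift set: take the blue scoop by its handle and pour all six bath pearls through the wide funnel into the jar without spilling, then stand the scoop level on its cork mat again. Set the pink bath bomb down, not dropping it, in the empty well of the gift tray so that there is one bath bomb in each well. Do not knock the funnel, and leave the bottles, tub, cups and tin alone.

Things in the scene. Friction and masses are not known exactly. Their poses are not given: they have to be found in the camera images.
- station: Filling station, fixed: a square wooden board 110 x 110 x 12 mm carrying a narrow clear jar (66 mm outside, 60 mm inside diameter, mouth 102 mm above the table) in whose mouth stands a wide white funnel (140 mm across its rim, rim 150 mm above the table, spout 43 mm inside). All on one vertical axis. Origin: centre of the board's underside, on the table.
- funnel_rim (a point): Centre of the funnel's open top, at the height of its rim (150 mm above the table).
- jar_in (a point): Centre of the jar's inner floor, 17 mm above the table; z up.
- scoop: Loose blue open-topped scoop, about 90 g, lying level on the cork mat; mouth towards its -x, handle at +x, z up. Trough x -60 to +58 mm, 50 mm wide inside, walls 39 mm high; floor 3 mm thick, flat, but the last 35 mm before the mouth ramp up 9 mm (15 degrees), so pearls stay in while level and roll out freely when the mouth dips 35 degrees or more. Origin: on the underside, mid-trough.
- scoop_grip (a point): Point to grip on the scoop's handle, an upright fin behind the back wall, 34 mm (scoop x) by 14 mm (scoop y), 88 mm high, to be pinched across y from above. Scoop frame (75, 0, 70) mm: 18 mm below the handle's top, 70 mm above the scoop's underside.
- scoop_mouth (a point): Middle of the scoop's pouring edge: scoop frame (-60, 0, 12.5) mm.
- mat: Cork mat on the table, fixed, 190 x 100 x 4 mm, long side along its x; the scoop lies on it, lengthwise. Origin: centre of its underside.
- pearl1: Bath pearl 1 of 6: a hard ball 18 mm in diameter, 10 g, purple, loose in the scoop at first. Origin: its centre.
- pearl2: Bath pearl 2 of 6: a hard ball 18 mm in diameter, 10 g, pink, loose in the scoop at first. Origin: its centre.
- pearl3: Bath pearl 3 of 6: a hard ball 18 mm in diameter, 10 g, cream, loose in the scoop at first. Origin: its centre.
- pearl4: Bath pearl 4 of 6: a hard ball 18 mm in diameter, 10 g, purple, loose in the scoop at first. Origin: its centre.
- pearl5: Bath pearl 5 of 6: a hard ball 18 mm in diameter, 10 g, pink, loose in the scoop at first. Origin: its centre.
- pearl6: Bath pearl 6 of 6: a hard ball 18 mm in diameter, 10 g, cream, loose in the scoop at first. Origin: its centre.
- gift_tray: Brown gift tray, fixed, 80 (x) x 150 (y) x 26 mm, with two round wells 40 mm wide and 18 mm deep in its top, 76 mm apart along y. Origin: centre of its underside, on the table.
- gift_tray_hole0 (a point): Centre of the mouth of the gift tray's well that already holds the yellow bath bomb, level with the tray's top (26 mm above the table).
- gift_tray_hole1 (a point): Centre of the mouth of the gift tray's empty well, level with the tray's top (26 mm above the table). A bath bomb seated in it rests on the well's edge, its centre about 15 mm above this point.
- bomb_yellow: Yellow bath bomb, already seated in one well of the gift tray, where it must stay: a hard ball 50 mm in diameter. Origin: its centre.
- bomb_pink: Pink bath bomb: a hard ball 50 mm in diameter, about 110 g, resting on a small fixed white ring (46 mm wide, 12 mm high), its centre about 29 mm above the table. Origin: its centre; its axes turn with the ball and mean nothing.
- amber_bottle: Amber bottle with black cap, 56 mm wide, 140 mm high, loose, not part of the job: leave it alone. Origin: centre of its underside.
- dropper_bottle: Small amber dropper bottle, 30 mm wide, 75 mm high, loose, not part of the job: leave it alone. Origin: centre of its underside.
- white_tub: White plastic tub, 64 mm wide, 120 mm high, loose, not part of the job: leave it alone. Origin: centre of its underside.
- cup_stack: Stack of paper cups, 68 mm wide, 106 mm high, loose, not part of the job: leave it alone. Origin: centre of its underside.
- lip_tin: Low round aluminium tin, 60 mm wide, 28 mm high, loose, not part of the job: leave it alone. Origin: centre of its underside.

How it is judged:
By the outcome, as a careful person would: the job done as asked, in the order asked, and still so for the second after the job is handed in, with the robot touching nothing.
It also fails if it takes over 58 s, if anything falls off the work surface, if the arm or the gripper's body presses on something with over 40 N, if the wrist force passes 120 N, or if a joint passes its speed limit or range.

## Working session

There is one attempt and no reset: what is moved stays moved. The work goes in short steps, Python scripts to look and compute and a tool call to move; the robot and the scene stay as the last step left them, time stands still between calls to the robot, and variables do not carry over. Pictures are saved under pics/ and viewed, at most 14 in all, crops included, and the job is handed in when it is done.

Besides the shell and the picture viewer there is one more tool, called by a JSON object that holds its "name" and its "arguments". servo_tool: Moves the arm, as the interface text tells. Its arguments: {"type":"object","properties":{"deltas":{"type":"array"},"fingers":{"type":"number"}},"required":["deltas"]}

```bash
mkdir -p pics; ls; python3 - <<'E'
from plant import bot
import cv2
for n in("scene","top"):
    im=bot.capture(n); cv2.imwrite(f"pics/{n}0.png",im[:,:,::-1])
    m=bot.camera_model(n); print(n,m)
o=bot.get_obs();print(o["tool_pos"],o["tcp_rot"],o["time"],o["grip_width"])
E
```

```text
pics
scene {'mtx': array([[586.45935657,   0.        , 318.85421532],
       [  0.        , 586.45935657, 239.92423733],
       [  0.        ,   0.        ,   1.        ]]), 'xyz': array([1412.29578568,  472.1245504 ,  719.88450827]), 'rotation': array([-2.12006771,  0.00568524,  2.05489314])}
top {'mtx': array([[591.75797192,   0.        , 317.21444626],
       [  0.        , 591.75797192, 240.46560522],
       [  0.        ,   0.        ,   1.        ]]), 'xyz': array([ 435.14286802,    8.10286287, 1479.33005614]), 'rotation': array([-3.07254801e+00, -1.52232337e-03, -1.57097933e+00])}
[ 160.50363302 -499.50006104  226.11020294] [-3.14025530e+00 -1.75782497e-04  3.10753973e-01] 0.1 91.61479767643448
```

View pics/scene0.png

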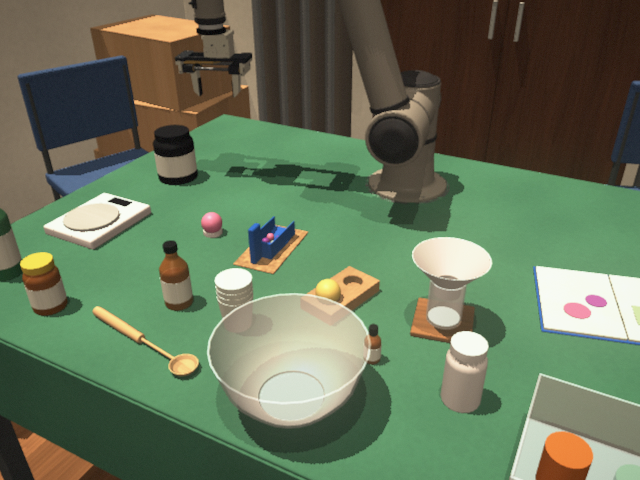

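View pics/top0.png

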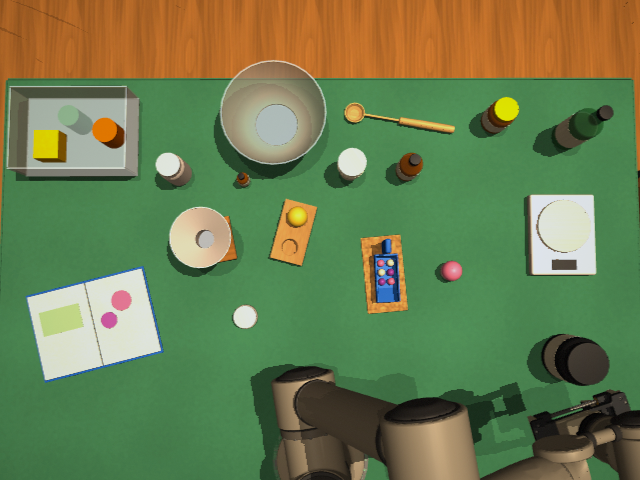

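The scene view shows the scoop on its mat with the fin handle nearest the camera at (258,242), the funnel at (451,265), the tray at (340,294) and the pink ball at (212,222). In the top view the scoop is at (387,275) with its handle up (+x), the funnel rim is at (200,237), the tray is at (293,232) with the empty well at (289,247), and the pink ball is at (452,271).

```bash
cat >h.py <<'E'
import numpy as np,cv2
from scipy.spatial.transform import Rotation as Ro
from plant import bot
def ray(m,uv):
    uv=np.atleast_2d(uv).astype(float);K=m["mtx"]
    d=np.c_[(uv[:,0]-K[0,2])/K[0,0],(uv[:,1]-K[1,2])/K[1,1],np.ones(len(uv))]
    return np.array(m["xyz"]),d@Ro.from_euler('xyz',m["rotation"]).as_matrix().T
def plane(m,uv,z):
    c,d=ray(m,uv);return c+d*((z-c[2])/d[:,2])[:,None]
def two(m1,a,m2,b):
    c1,d1=ray(m1,a);c2,d2=ray(m2,b)
    s=np.linalg.lstsq(np.c_[d1[0],-d2[0]],c2-c1,rcond=None)[0]
    p,q=c1+s[0]*d1[0],c2+s[1]*d2[0];return (p+q)/2,np.linalg.norm(p-q)
def mask(im,lo,hi,box):
    h=cv2.cvtColor(im,cv2.COLOR_RGB2HSV);k=cv2.inRange(h,lo,hi);o=np.zeros_like(k);x0,y0,x1,y1=box
    o[y0:y1,x0:x1]=k[y0:y1,x0:x1];return o
def big(k):
    return max(cv2.findContours(k,cv2.RETR_EXTERNAL,cv2.CHAIN_APPROX_NONE)[0],key=cv2.contourArea)[:,0,:]
def rect(p):
    r=cv2.minAreaRect(p[:,:2].astype(np.float32));return np.round(r[0],1),np.round(r[1],1),round(r[2],1)
E
python3 - <<'E'
from h import *
np.set_printoptions(precision=1,suppress=True)
T=cv2.imread("pics/top0.png")[:,:,::-1].copy();S=cv2.imread("pics/scene0.png")[:,:,::-1].copy()
mt=bot.camera_model("top");ms=bot.camera_model("scene")
org=((5,80,60),(25,255,255))
mat=mask(T,*org,(350,225,415,320));blue=mask(T,(105,120,40),(130,255,255),(365,230,410,310))
u=cv2.bitwise_or(mat,blue)
print("mat",rect(plane(mt,big(u),4)))
b=big(blue);print("blue px",cv2.boundingRect(b),"at z43",rect(plane(mt,b,43)))
tr=big(mask(T,(5,80,60),(35,255,255),(262,190,325,275)));print("tray",rect(plane(mt,tr,26)))
# funnel rim
f=big(mask(T,(0,10,90),(25,110,255),(155,195,240,275)));e=cv2.fitEllipse(f);print("funnel px",e,plane(mt,e[0],150))
for nm,lo,hi,bt,bs,z in(("pink",(160,80,80),(179,255,255),(435,255,470,290),(195,205,228,235),29),("yel",(22,120,120),(35,255,255),(280,200,312,230),(310,272,345,305),41)):
    ct=cv2.minEnclosingCircle(big(mask(T,lo,hi,bt)));cs=cv2.minEnclosingCircle(big(mask(S,lo,hi,bs)))
    print(nm,ct,cs,plane(mt,ct[0],z),two(mt,ct[0],ms,cs[0]))
v=cv2.vconcat([cv2.hconcat([cv2.resize(T[225:320,345:425],None,fx=4.5,fy=4.5,interpolation=cv2.INTER_CUBIC),cv2.resize(S[215:310,235:315],None,fx=4.5,fy=4.5,interpolation=cv2.INTER_CUBIC)])])
cv2.imwrite("pics/zoom.png",v[:,:,::-1])
E
```

```text
mat (array([ 454.7, -159.5]), array([189. , 100.7]), 5.1)
blue px (374, 239, 26, 63) at z43 (array([ 462.3, -161. ]), array([151.2,  56.4]), 2.6)
tray (array([557.3,  65.3]), array([ 83.1, 150.9]), 75.3)
funnel px ((201.9976348876953, 235.7647705078125), (55.699913024902344, 60.046749114990234), 139.77212524414062) [[537.7 265.6 150. ]]
pink ((451.26922607421875, 270.3923034667969), 9.872145652770996) ((211.48260498046875, 222.34347534179688), 10.054887771606445) [[ 461.9 -322.4   29. ]] (array([ 461.5, -321.6,   29.2]), np.float64(1.6862640024422577))
yel ((297.69232177734375, 214.92308044433594), 7.929134845733643) ((326.0, 285.5), 10.30786418914795) [[597.2  53.6  41. ]] (array([595.4,  53.5,  55.1]), np.float64(0.725990891430262))
```

View pics/zoom.png

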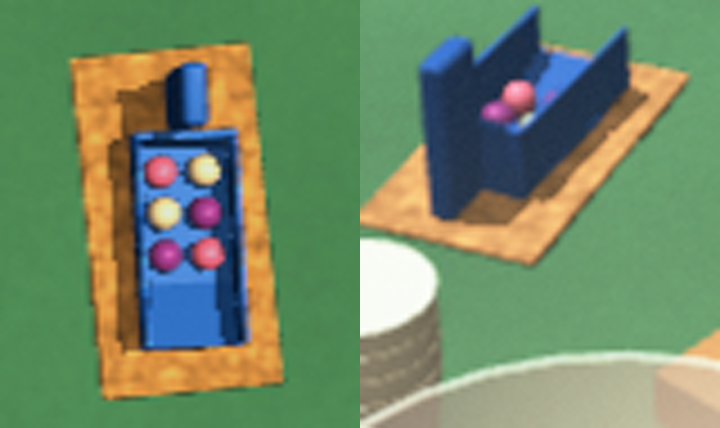

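The zoom shows the scoop from above with the fin's top face centred near full-image pixel (388.3,246.1), the rim corners visible and the six pearls at the back. The scene view gives the fin top at about (254.3,226.8).

```bash
python3 - <<'E'
from h import *
np.set_printoptions(precision=1,suppress=True)
T=cv2.imread("pics/top0.png")[:,:,::-1].copy();S=cv2.imread("pics/scene0.png")[:,:,::-1].copy()
mt=bot.camera_model("top");ms=bot.camera_model("scene")
print("fin",plane(mt,(388.3,246.1),92),two(mt,(388.3,246.1),ms,(254.3,226.8)))
c=plane(mt,np.array([(133,133),(237,131),(247,343),(140,350)])/4.5+(345,225),43);print(c, c.mean(0))
a=(c[0]+c[1]-c[2]-c[3])[:2];print("yaw",np.degrees(np.arctan2(a[1],a[0])))
for lo,hi in(((0,5,120),(30,120,255)),((0,0,150),(40,140,255))):
    for I,m,box in((T,mt,(160,195,240,280)),(S,ms,(405,240,500,300))):
        f=big(mask(I,lo,hi,box));print(cv2.boundingRect(f),plane(m,cv2.fitEllipse(cv2.convexHull(f))[0],150),cv2.minEnclosingCircle(f))
# wells
h=cv2.cvtColor(T,cv2.COLOR_RGB2GRAY)
v=cv2.hconcat([cv2.resize(T[195:275,255:335],None,fx=5,fy=5,interpolation=cv2.INTER_CUBIC),cv2.resize(T[195:275,160:240],None,fx=5,fy=5,interpolation=cv2.INTER_CUBIC)])
cv2.imwrite("pics/zoom2.png",v[:,:,::-1])
E
```

```text
fin [[ 517.8 -161.    92. ]] (array([ 517.3, -160.3,   88.8]), np.float64(2.5900943067134348))
[[ 500.1 -133.4   43. ]
 [ 501.2 -189.6   43. ]
 [ 387.3 -193.8   43. ]
 [ 383.6 -136.4   43. ]] [ 443.1 -163.3   43. ]
yaw 1.7986978362513075
(170, 207, 61, 60) [[534.9 269.5 150. ]] ((200.2661590576172, 236.8098907470703), 30.737747192382812)
(413, 240, 78, 41) [[539.9 273.5 150. ]] ((451.5, 258.0), 39.131290435791016)
(169, 207, 62, 60) [[534.9 270.1 150. ]] ((199.83949279785156, 236.63113403320312), 30.999563217163086)
(412, 240, 79, 41) [[538.9 273.5 150. ]] ((451.0, 259.5), 39.538055419921875)
```

View pics/zoom2.png

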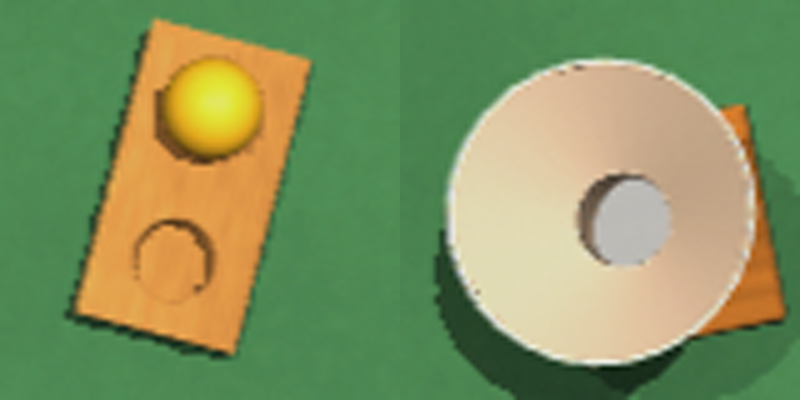

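Funnel rim centre is about (535,270), the scoop grip about (518,-160.5) at yaw ≈2°, and the empty well is at pixel (289.8,247.2). I'm moving above the fin.

{"name": "servo_tool", "arguments": {"deltas": [[[0,0,0],[0,0,7.8]],[[0,0,0],[0,0,7.8]],[[0.031,-0.027,0],[0,0,0]],[[0.031,-0.027,0],[0,0,0]],[[0.031,-0.027,0],[0,0,0]],[[0.031,-0.027,0],[0,0,0]],[[0.031,-0.027,0],[0,0,0]],[[0.031,-0.027,0],[0,0,0]],[[0.031,-0.027,0],[0,0,0]],[[0.031,-0.027,0],[0,0,0]],[[0.031,-0.027,0.02],[0,0,0]],[[0.031,-0.027,0.02],[0,0,0]],[[0.031,-0.027,0.02],[0,0,0]],[[0.029,-0.028,0.02],[0,0,0]],[[0,0,0],[0,0,0]]], "fingers": 1}}

```text
time: 1.98
tool_pos: [517.9, -158.5, 144.6]
tcp_rot: [-3.14, 0.003, 0.042]
contact_force: [0.0, 0.2, 0.1]
grip_width: 91.7
finger_force: 0.0
```

```bash
python3 - <<'E'
from h import *
np.set_printoptions(precision=3,suppress=True)
o=bot.get_obs();print(o["tool_pos"],np.degrees(o["tcp_rot"]),o["joint_positions"],o["time"],o["contact_force"])
m=bot.camera_model("wrist");print(m)
I=bot.capture("wrist");cv2.imwrite("pics/w1.png",I[:,:,::-1])
# expected pixel of fin top corners, given scoop pose
def proj(p):
    d=Ro.from_euler('xyz',m["rotation"]).as_matrix().T@(np.array(p)-m["xyz"]);th=np.arctan2(np.hypot(d[0],d[1]),d[2]);K=m["mtx"]
    return K[:2,2]+K[0,0]*th*d[:2]/np.hypot(d[0],d[1])
R=Ro.from_euler('z',2.2,degrees=True)
for q in((58,-7,88),(58,7,88),(92,7,88),(92,-7,88),(-60,28,39),(-60,-28,39)):
    print(q,proj(np.array([443,-163.4,4])+R.apply(q)))
E
```

```text
[ 517.89  -158.485  144.606] [-179.88     0.198    2.408] [-0.439  0.453  1.594  0.     1.098  1.09 ] 1.975 [0.006 0.173 0.141]
{'mtx': array([[371.648,   0.   , 320.934],
       [  0.   , 371.648, 241.236],
       [  0.   ,   0.   ,   1.   ]]), 'xyz': array([ 589.829, -156.672,  301.959]), 'rotation': array([ 2.87 ,  0.003, -1.527])}
(58, -7, 88) [334.418 289.238]
(58, 7, 88) [311.545 289.116]
(92, 7, 88) [311.394 235.334]
(92, -7, 88) [335.358 235.472]
(-60, 28, 39) [289.671 390.291]
(-60, -28, 39) [354.02  390.615]
```

View pics/w1.png

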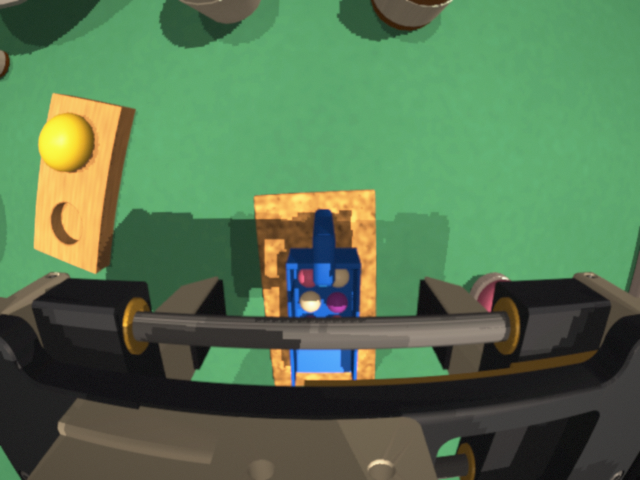

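The wrist view agrees with the predicted fin (314–335, 235–285) and mouth corners. I'll descend and grip.

{"name": "servo_tool", "arguments": {"deltas": [[[0,0.002,0.02],[0,0,0]],[[0,0,0.025],[0,0,0]],[[0,0,0.025],[0,0,0]],[[0,0,0.0195],[0,0,0]],[[0,0,0],[0,0,0]]]}}

```text
time: 2.65
tool_pos: [516.5, -163.6, 56.6]
tcp_rot: [-3.141, 0.002, 0.037]
contact_force: [-0.6, -0.7, -0.2]
grip_width: 91.8
finger_force: 0.0
```

{"name": "servo_tool", "arguments": {"deltas": [[[0,0,0],[0,0,0]],[[0,0,0],[0,0,0]],[[0,0,0],[0,0,0]],[[0,0,0],[0,0,0]],[[0,0,0],[0,0,0]],[[0,0,0],[0,0,0]]], "fingers": 0}}

```text
time: 3.4
tool_pos: [517.9, -162.8, 57.2]
tcp_rot: [3.142, 0.0, 0.039]
contact_force: [0.9, 0.4, -0.6]
grip_width: 36.4
finger_force: 0.0
```

{"name": "servo_tool", "arguments": {"deltas": [[[0,0,0],[0,0,0]],[[0,0,0],[0,0,0]],[[0,0,0],[0,0,0]],[[0,0,0],[0,0,0]],[[0,0,0],[0,0,0]]]}}

```text
time: 4.03
tool_pos: [517.9, -162.8, 57.2]
tcp_rot: [3.142, -0.0, 0.039]
contact_force: [-1.1, 1.8, -0.3]
grip_width: 13.6
finger_force: 29.9
```

{"name": "servo_tool", "arguments": {"deltas": [[[0,0,-0.005],[0,0,0]],[[0,0,-0.01],[0,0,0]],[[0,0,-0.02],[0,0,0]],[[0,0,-0.025],[0,0,0]],[[0,0,-0.025],[0,0,0]],[[0,0,-0.025],[0,0,0]],[[0,0,-0.025],[0,0,0]],[[0,0,-0.02],[0,0,0]],[[0,0,-0.01],[0,0,0]],[[0,0,0],[0,0,0]]]}}

```text
time: 5.28
tool_pos: [518.0, -162.9, 222.8]
tcp_rot: [3.141, -0.001, 0.038]
contact_force: [-0.5, 0.0, -2.3]
grip_width: 13.8
finger_force: 29.9
```

```bash
python3 - <<'E'
from h import *
np.set_printoptions(precision=3,suppress=True)
o=bot.get_obs();print(o["tool_pos"],np.degrees(o["tcp_rot"]),o["joint_positions"],o["time"],o["contact_force"],o["moment"],o["grip_width"])
S=bot.capture("scene");T=bot.capture("top")
z=lambda I,x,y,w,h:cv2.resize(I[y:y+h,x:x+w],(400,400),interpolation=cv2.INTER_CUBIC)
cv2.imwrite("pics/lift.png",cv2.hconcat([z(S,180,100,160,160),z(T,340,200,120,120)])[:,:,::-1])
E
```

```text
[ 518.002 -162.942  222.843] [179.959  -0.066   2.205] [-0.446  0.377  1.482 -0.     1.281  1.086] 5.275 [-0.497  0.016 -2.34 ] [ 0.048 -0.066 -0.042] 13.765360742684612
```

View pics/lift.png

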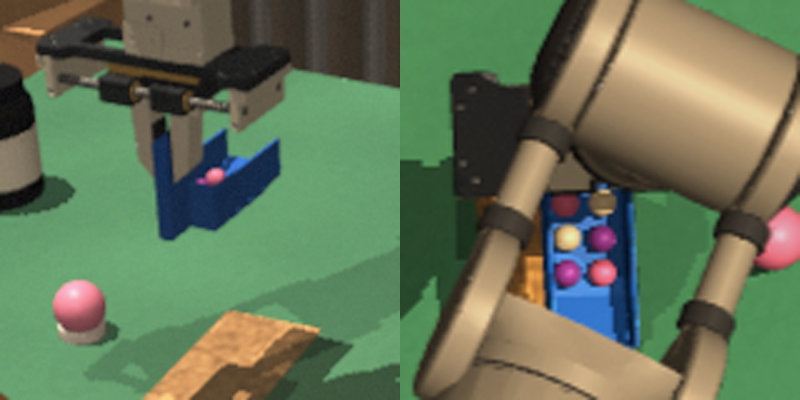

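The lift picture shows the scoop held level, with all six pearls in it. Next I'm working out the row values for the carry.

```bash
cat >>h.py <<'E'
def plan(goal,yaw1,w):  # tool-down moves: weights w per row -> local mm and turn about tool z
    o=bot.get_obs();p=np.array(o["tool_pos"]);y0=np.degrees(o["tcp_rot"][2]);w=np.array(w)/sum(w);y=y0
    for k in w:
        d=(np.array(goal)-p)*k;a=np.radians(y);t=-(yaw1-y0)*k
        print(np.round([d@[np.cos(a),np.sin(a),0],d@[np.sin(a),-np.cos(a),0],-d[2]],1),round(t,2));y-=t
E
python3 - <<'E'
from h import *
plan((682.5,216.3,220.5),-20,[.3,.6]+[1]*13+[.6,.3])
E
```

```text
[ 3.6 -7.5  0. ] 0.45
[  7.2 -15.2   0. ] 0.9
[ 11.5 -25.4   0.1] 1.5
[ 10.9 -25.7   0.1] 1.5
[ 10.2 -26.    0.1] 1.5
[  9.5 -26.3   0.1] 1.5
[  8.8 -26.5   0.1] 1.5
[  8.1 -26.7   0.1] 1.5
[  7.4 -26.9   0.1] 1.5
[  6.7 -27.1   0.1] 1.5
[  6.  -27.3   0.1] 1.5
[  5.3 -27.4   0.1] 1.5
[  4.6 -27.6   0.1] 1.5
[  3.8 -27.7   0.1] 1.5
[  3.1 -27.8   0.1] 1.5
[  1.4 -16.7   0. ] 0.9
[ 0.6 -8.4  0. ] 0.45
```

{"name": "servo_tool", "arguments": {"deltas": [[[0.0036,-0.0075,0],[0,0,0.45]],[[0.0072,-0.0152,0],[0,0,0.9]],[[0.0115,-0.0254,0],[0,0,1.5]],[[0.0109,-0.0257,0],[0,0,1.5]],[[0.0102,-0.026,0],[0,0,1.5]],[[0.0095,-0.0263,0],[0,0,1.5]],[[0.0088,-0.0265,0],[0,0,1.5]],[[0.0081,-0.0267,0],[0,0,1.5]],[[0.0074,-0.0269,0],[0,0,1.5]],[[0.0067,-0.0271,0],[0,0,1.5]],[[0.006,-0.0273,0],[0,0,1.5]],[[0.0053,-0.0274,0],[0,0,1.5]],[[0.0046,-0.0276,0],[0,0,1.5]],[[0.0038,-0.0277,0],[0,0,1.5]],[[0.0031,-0.0278,0],[0,0,1.5]],[[0.0014,-0.0167,0.001],[0,0,0.9]],[[0.0006,-0.0084,0.001],[0,0,0.45]],[[0,0,0],[0,0,0]],[[0,0,0],[0,0,0]]]}}

```text
time: 7.75
tool_pos: [682.8, 215.6, 220.1]
tcp_rot: [3.141, 0.0, -0.349]
contact_force: [-0.4, -1.0, -1.4]
grip_width: 14.0
finger_force: 29.9
```

```bash
python3 - <<'E'
from h import *
np.set_printoptions(precision=3,suppress=True)
o=bot.get_obs();print(o["tool_pos"],np.degrees(o["tcp_rot"]),o["joint_positions"],o["time"],o["grip_width"])
R=Ro.from_euler('xyz',o["tcp_rot"]);print("mouth",o["tool_pos"]+R.apply([-135,0,40.7]))
S=bot.capture("scene");T=bot.capture("top")
z=lambda I,x,y,w,h:cv2.resize(I[y:y+h,x:x+w],(400,400),interpolation=cv2.INTER_CUBIC)
cv2.imwrite("pics/pre.png",cv2.hconcat([z(S,330,120,200,200),z(T,150,150,130,130)])[:,:,::-1])
E
```

```text
[682.805 215.576 220.121] [179.971   0.01  -20.017] [ 0.199  0.723  0.894 -0.     1.525  2.119] 7.75 13.992029471427081
mouth [555.947 261.768 179.444]
```

View pics/pre.png

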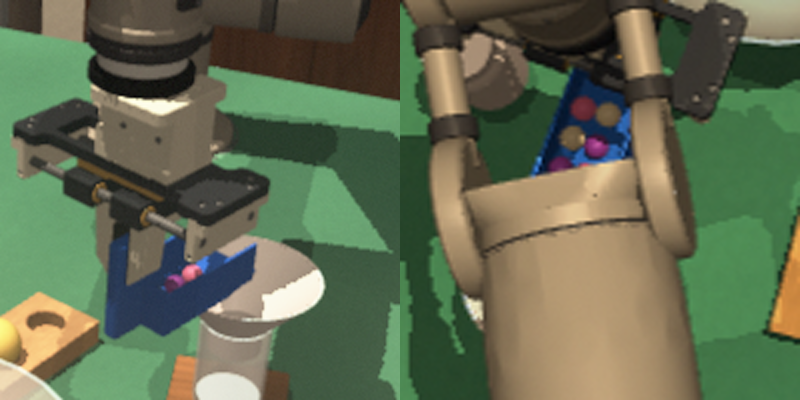

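The picture shows the scoop mouth over the funnel centre, above the rim, with the pearls inside. I'll tilt slowly about the mouth edge.

{"name": "servo_tool", "arguments": {"deltas": [[[-0.0015,0,-0.0047],[0,2,0]],[[-0.0015,0,-0.0047],[0,2,0]],[[-0.0015,0,-0.0047],[0,2,0]],[[-0.0015,0,-0.0047],[0,2,0]],[[-0.0015,0,-0.0047],[0,2,0]],[[-0.0015,0,-0.0047],[0,2,0]],[[-0.0015,0,-0.0047],[0,2,0]],[[-0.0015,0,-0.0047],[0,2,0]],[[-0.0015,0,-0.0047],[0,2,0]],[[-0.0015,0,-0.0047],[0,2,0]],[[-0.0015,0,-0.0047],[0,2,0]],[[-0.0015,0,-0.0047],[0,2,0]]]}}

```text
time: 9.35
tool_pos: [656.2, 226.0, 272.0]
tcp_rot: [3.142, -0.421, -0.349]
contact_force: [-0.2, -0.4, -2.6]
grip_width: 13.9
finger_force: 29.9
```

```bash
python3 - <<'E'
from h import *
np.set_printoptions(precision=3,suppress=True)
o=bot.get_obs();print(o["tool_pos"],np.degrees(o["tcp_rot"]),o["joint_positions"],o["time"],o["grip_width"])
R=Ro.from_euler('xyz',o["tcp_rot"]);print("mouth",o["tool_pos"]+R.apply([-135,0,40.7]),R.apply([0,0,1]))
E
```

```text
[656.171 225.953 271.991] [179.999 -24.13  -19.986] [ 0.341  0.467  1.28  -0.299  1.08   2.36 ] 9.35 13.906319866766914
mouth [556.023 262.376 179.658] [ 0.384 -0.14  -0.913]
```

{"name": "servo_tool", "arguments": {"deltas": [[[-0.0015,0,-0.0047],[0,2,0]],[[-0.0015,0,-0.0047],[0,2,0]],[[-0.0015,0,-0.0047],[0,2,0]],[[-0.0015,0,-0.0047],[0,2,0]],[[-0.0015,0,-0.0047],[0,2,0]],[[-0.0015,0,-0.0047],[0,2,0]],[[-0.0015,0,-0.0047],[0,2,0]],[[-0.0015,0,-0.0047],[0,2,0]],[[-0.0015,0,-0.0047],[0,2,0]],[[0,0,0],[0,0,0]],[[0,0,0],[0,0,0]],[[0,0,0],[0,0,0]]]}}

```text
time: 10.85
tool_pos: [625.0, 237.2, 300.5]
tcp_rot: [-3.141, -0.733, -0.349]
contact_force: [-0.1, -0.1, -2.1]
grip_width: 14.2
finger_force: 29.9
```

```bash
python3 - <<'E'
from h import *
np.set_printoptions(precision=3,suppress=True)
o=bot.get_obs();print(o["tool_pos"],np.degrees(o["tcp_rot"]),o["joint_positions"],o["time"],o["grip_width"],o["contact_force"])
S=bot.capture("scene");W=bot.capture("wrist")
cv2.imwrite("pics/pour.png",cv2.hconcat([cv2.resize(S[160:360,340:540],(400,400),interpolation=cv2.INTER_CUBIC),cv2.resize(W[120:440,140:460],(400,400))])[:,:,::-1])
E
```

```text
[625.016 237.246 300.472] [-179.98   -42.004  -20.023] [ 0.484  0.35   1.534 -0.717  0.853  2.778] 10.85 14.18884559496352 [-0.112 -0.116 -2.104]
```

View pics/pour.png

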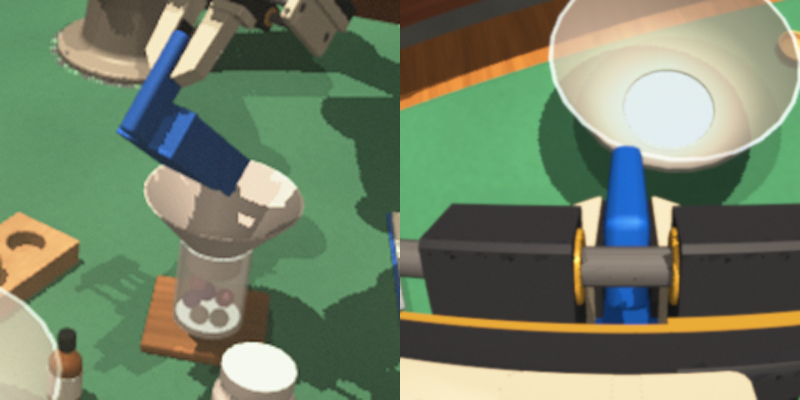

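The picture shows pearls lying in the jar and the scoop dipping into the funnel without touching it. I'll wait briefly, then tilt back level about the same point.

{"name": "servo_tool", "arguments": {"deltas": [[[0,0,0],[0,0,0]],[[0,0,0],[0,0,0]],[[0.0015,0,0.0075],[0,-3,0]],[[0.0035,0,0.0143],[0,-6,0]],[[0.0035,0,0.0143],[0,-6,0]],[[0.0035,0,0.0143],[0,-6,0]],[[0.0035,0,0.0143],[0,-6,0]],[[0.0035,0,0.0143],[0,-6,0]],[[0.0035,0,0.0143],[0,-6,0]],[[0.0015,0,0.0072],[0,-3,0]],[[0,0,0],[0,0,0]],[[0,0,0],[0,0,0]]]}}

```text
time: 12.45
tool_pos: [682.2, 216.7, 220.3]
tcp_rot: [-3.142, -0.001, -0.349]
contact_force: [0.3, -0.9, -1.2]
grip_width: 13.9
finger_force: 29.9
```

```bash
python3 - <<'E'
from h import *
np.set_printoptions(precision=3,suppress=True)
o=bot.get_obs();print(o["tool_pos"],np.degrees(o["tcp_rot"]),o["time"],o["contact_force"])
S=bot.capture("scene")
cv2.imwrite("pics/after.png",cv2.hconcat([cv2.resize(S[190:340,380:530],(450,450),interpolation=cv2.INTER_CUBIC),cv2.resize(S[210:310,340:440],(300,300)) if 0 else cv2.resize(S[200:350,370:470],(300,450),interpolation=cv2.INTER_CUBIC)])[:,:,::-1])
# return plan: above old mat pose
plan((517.9,-162.8,222),2.2,[.4,.8]+[1]*9+[.8,.4])
mt=bot.camera_model("top")
w1=plane(mt,(289.8,247.2),26);y=plane(mt,(297.6,216.4),41);print("well",w1,"yel",y,np.linalg.norm((w1-y)[0,:2]))
c=plane(mt,np.array([(152,20),(312,62),(235,355),(72,315)])/5+(255,195),26);print(c,c.mean(0))
E
```

```text
[682.187 216.664 220.31 ] [-179.998   -0.079  -19.975] 12.45 [ 0.263 -0.909 -1.161]
[-0.9 14.5 -0. ] -0.78
[-2.1 29.  -0.1] -1.55
[-3.6 36.1 -0.1] -1.94
[-4.9 36.  -0.1] -1.94
[-6.1 35.8 -0.1] -1.94
[-7.3 35.5 -0.1] -1.94
[-8.5 35.3 -0.1] -1.94
[-9.7 35.  -0.1] -1.94
[-10.9  34.6  -0.1] -1.94
[-12.   34.2  -0.1] -1.94
[-13.2  33.8  -0.1] -1.94
[-11.5  26.7  -0.1] -1.55
[-6.1 13.2 -0. ] -0.78
well [[519.048  73.307  26.   ]] yel [[593.55   53.806  41.   ]] 77.01195375389845
[[638.468  84.55   26.   ]
 [617.56    5.398  26.   ]
 [472.829  43.226  26.   ]
 [492.48  123.336  26.   ]] [555.334  64.127  26.   ]
```

View pics/after.png

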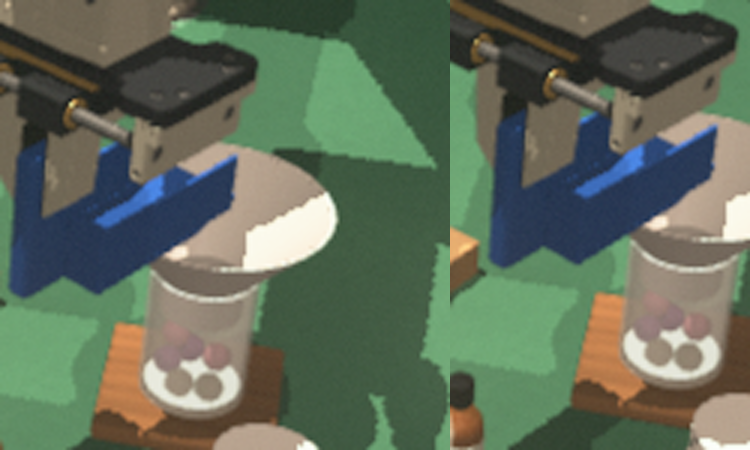

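All six pearls can be counted in the jar (two purple, two pink, two cream) and the scoop is empty. I'm carrying it back to the mat.

{"name": "servo_tool", "arguments": {"deltas": [[[-0.0009,0.0145,0],[0,0,-0.78]],[[-0.0021,0.029,0],[0,0,-1.55]],[[-0.0036,0.0361,0],[0,0,-1.94]],[[-0.0049,0.036,0],[0,0,-1.94]],[[-0.0061,0.0358,0],[0,0,-1.94]],[[-0.0073,0.0355,0],[0,0,-1.94]],[[-0.0085,0.0353,0],[0,0,-1.94]],[[-0.0097,0.035,0],[0,0,-1.94]],[[-0.0109,0.0346,0],[0,0,-1.94]],[[-0.012,0.0342,0],[0,0,-1.94]],[[-0.0132,0.0338,0],[0,0,-1.94]],[[-0.0115,0.0267,0.01],[0,0,-1.55]],[[-0.0061,0.0132,0.02],[0,0,-0.78]],[[0,0,0.04],[0,0,0]],[[0,0,0.04],[0,0,0]],[[0,0,0.02],[0,0,0]],[[0,0,0.01],[0,0,0]],[[0,0,0],[0,0,0]],[[0,0,0],[0,0,0]]]}}

```text
time: 14.88
tool_pos: [518.3, -163.4, 81.2]
tcp_rot: [3.14, -0.002, 0.037]
contact_force: [0.2, 0.2, -1.1]
grip_width: 14.1
finger_force: 29.9
```

```bash
python3 - <<'E'
from h import *
np.set_printoptions(precision=3,suppress=True)
o=bot.get_obs();print(o["tool_pos"],np.degrees(o["tcp_rot"]),o["time"],o["contact_force"])
plan((517.9,-162.8,58),2.2,[1])
E
```

```text
[ 518.316 -163.421   81.239] [179.925  -0.125   2.144] 14.875 [ 0.212  0.17  -1.128]
[-0.4 -0.6 23.2] -0.06
```

{"name": "servo_tool", "arguments": {"deltas": [[[0,0,0.01],[0,0,0]],[[0,0,0.006],[0,0,0]],[[0,0,0.004],[0,0,0]],[[0,0,0.002],[0,0,0]],[[0,0,0.001],[0,0,0]],[[0,0,0],[0,0,0]],[[0,0,0],[0,0,0]]]}}

```text
time: 15.75
tool_pos: [517.6, -163.2, 57.2]
tcp_rot: [3.141, -0.0, 0.037]
contact_force: [-2.0, 0.2, 2.7]
grip_width: 13.9
finger_force: 29.9
```

{"name": "servo_tool", "arguments": {"deltas": [[[0,0,0],[0,0,0]],[[0,0,0],[0,0,0]],[[0,0,0],[0,0,0]],[[0,0,0],[0,0,0]],[[0,0,-0.01],[0,0,0]],[[0,0,-0.03],[0,0,0]],[[0,0,-0.04],[0,0,0]],[[-0.01,0.025,-0.02],[0,0,0]],[[-0.016,0.04,0],[0,0,0]],[[-0.016,0.04,0],[0,0,0]],[[-0.012,0.03,0],[0,0,0]],[[-0.008,0.021,0],[0,0,0]],[[0,0,0],[0,0,0]],[[0,0,0],[0,0,0]]], "fingers": 1}}

```text
time: 17.5
tool_pos: [461.6, -320.6, 157.0]
tcp_rot: [-3.141, -0.0, 0.037]
contact_force: [-0.9, -0.1, -0.4]
grip_width: 91.8
finger_force: 0.0
```

```bash
python3 - <<'E'
from h import *
np.set_printoptions(precision=1,suppress=True)
o=bot.get_obs();print(o["tool_pos"],np.degrees(o["tcp_rot"]),o["time"],o["grip_width"])
S=bot.capture("scene");ms=bot.camera_model("scene");T=bot.capture("top")
cs=cv2.minEnclosingCircle(big(mask(S,(160,80,80),(179,255,255),(195,205,228,235))));print(cs,plane(ms,cs[0],29))
plan((461.7,-322,17),2.2,[1])
z=lambda I,x,y,w,h:cv2.resize(I[y:y+h,x:x+w],(400,400),interpolation=cv2.INTER_CUBIC)
cv2.imwrite("pics/back.png",cv2.hconcat([z(S,180,170,140,140),z(T,345,220,120,120)])[:,:,::-1])
E
```

```text
[ 461.6 -320.6  157. ] [-180.    -0.     2.1] 17.5 91.75794041416758
((211.5, 222.375), 10.019612312316895) [[ 461.1 -320.9   29. ]]
[ -0.2   1.6 140. ] 0.0
```

View pics/back.png

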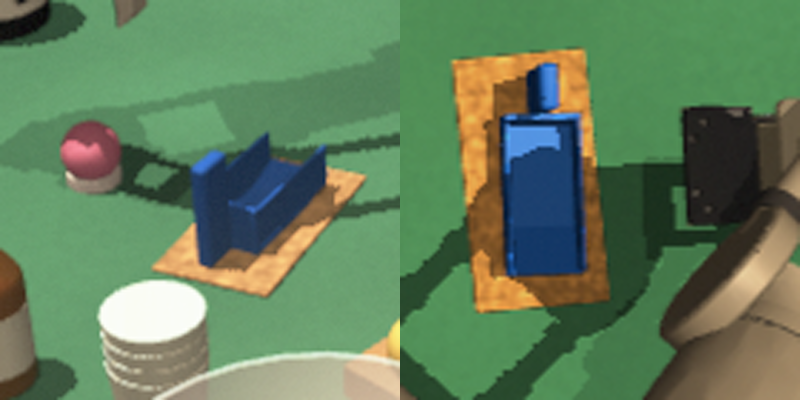

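The scoop is back on the mat, level and empty. I'll descend on the pink ball and grip it.

{"name": "servo_tool", "arguments": {"deltas": [[[0,0.001,0.02],[0,0,0]],[[0,0,0.035],[0,0,0]],[[0,0,0.035],[0,0,0]],[[0,0,0.03],[0,0,0]],[[0,0,0.015],[0,0,0]],[[0,0,0.005],[0,0,0]],[[0,0,0],[0,0,0]]]}}

```text
time: 18.48
tool_pos: [461.9, -322.6, 17.6]
tcp_rot: [3.141, -0.001, 0.037]
contact_force: [-0.2, -0.6, 0.3]
grip_width: 91.9
finger_force: 0.0
```

{"name": "servo_tool", "arguments": {"deltas": [[[0,0,0],[0,0,0]],[[0,0,0],[0,0,0]],[[0,0,0],[0,0,0]],[[0,0,0],[0,0,0]],[[0,0,0],[0,0,0]],[[0,0,0],[0,0,0]],[[0,0,0],[0,0,0]],[[0,0,0],[0,0,0]]], "fingers": 0}}

```text
time: 19.48
tool_pos: [461.4, -322.3, 17.0]
tcp_rot: [-3.141, 0.0, 0.037]
contact_force: [-1.1, 2.5, 1.4]
grip_width: 48.9
finger_force: 30.0
```

{"name": "servo_tool", "arguments": {"deltas": [[[0,0,-0.008],[0,0,0]],[[0,0,-0.025],[0,0,0]],[[0,0,-0.035],[0,0,0]],[[0,0,-0.035],[0,0,0]],[[0,0,-0.025],[0,0,0]],[[0,0,-0.015],[0,0,0]],[[0,0,0],[0,0,0]]]}}

```text
time: 20.35
tool_pos: [461.8, -322.8, 160.8]
tcp_rot: [3.14, -0.001, 0.037]
contact_force: [-0.7, -0.3, -1.1]
grip_width: 48.6
finger_force: 30.0
```

```bash
python3 - <<'E'
from h import *
np.set_printoptions(precision=1,suppress=True)
o=bot.get_obs();print(o["tool_pos"],o["grip_width"],o["finger_force"])
plan((519,73.3,155),-14.7,[.4,.8]+[1]*8+[.8,.4])
E
```

```text
[ 461.8 -322.8  160.8] 48.58689849468582 29.999811351299286
[  2.8 -15.1   0.2] 0.65
[  5.2 -30.3   0.4] 1.29
[  5.6 -38.1   0.6] 1.62
[  4.6 -38.2   0.6] 1.62
[  3.5 -38.3   0.6] 1.62
[  2.4 -38.4   0.6] 1.62
[  1.3 -38.5   0.6] 1.62
[  0.2 -38.5   0.6] 1.62
[ -0.9 -38.5   0.6] 1.62
[ -2.  -38.4   0.6] 1.62
[ -2.4 -30.7   0.4] 1.29
[ -1.6 -15.3   0.2] 0.65
```

{"name": "servo_tool", "arguments": {"deltas": [[[0.0028,-0.0151,0],[0,0,0.65]],[[0.0052,-0.0303,0],[0,0,1.29]],[[0.0056,-0.0381,0],[0,0,1.62]],[[0.0046,-0.0382,0],[0,0,1.62]],[[0.0035,-0.0383,0],[0,0,1.62]],[[0.0024,-0.0384,0],[0,0,1.62]],[[0.0013,-0.0385,0],[0,0,1.62]],[[0.0002,-0.0385,0],[0,0,1.62]],[[-0.0009,-0.0385,0],[0,0,1.62]],[[-0.002,-0.0384,0.01],[0,0,1.62]],[[-0.0024,-0.0307,0.02],[0,0,1.29]],[[-0.0016,-0.0153,0.03],[0,0,0.65]],[[0,0,0.02],[0,0,0]],[[0,0,0.01],[0,0,0]],[[0,0,0],[0,0,0]],[[0,0,0],[0,0,0]]]}}

```text
time: 22.35
tool_pos: [519.1, 73.6, 70.5]
tcp_rot: [-3.141, -0.001, -0.257]
contact_force: [0.0, -0.5, -0.8]
grip_width: 48.8
finger_force: 30.0
```

```bash
python3 - <<'E'
from h import *
np.set_printoptions(precision=1,suppress=True)
o=bot.get_obs();print(o["tool_pos"],np.degrees(o["tcp_rot"]),o["grip_width"],o["time"])
S=bot.capture("scene");ms=bot.camera_model("scene")
cs=cv2.minEnclosingCircle(big(mask(S,(160,80,60),(179,255,255),(280,190,420,310))));print(cs,plane(ms,cs[0],o["tool_pos"][2]+12))
S0=cv2.imread("pics/scene0.png")[:,:,::-1]
cv2.imwrite("pics/well.png",cv2.hconcat([cv2.resize(S[210:330,290:410],(400,400),interpolation=cv2.INTER_CUBIC),cv2.resize(S0[260:330,300:390],(514,400),interpolation=cv2.INTER_CUBIC)[:,:400]])[:,:,::-1])
plan((519,73.3,29),-14.7,[1])
E
```

```text
[519.1  73.6  70.5] [-180.    -0.1  -14.7] 48.8339990939887 22.35
((352.16912841796875, 256.51470947265625), 11.544747352600098) [[518.   72.6  82.5]]
[-0.2  0.3 41.7] -0.04
```

View pics/well.png

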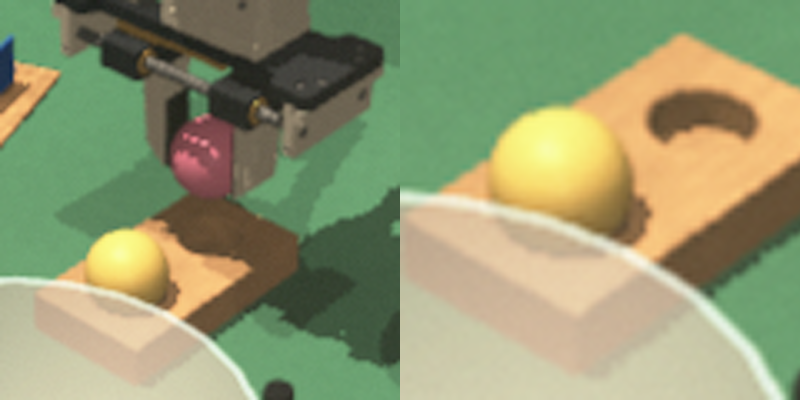

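The pink ball hangs over the empty well with the yellow one untouched, and the ball's measured (518,72.6) agrees with the well at (519,73.3). I'll lower it gently.

{"name": "servo_tool", "arguments": {"deltas": [[[0,0,0.012],[0,0,0]],[[0,0,0.012],[0,0,0]],[[0,0,0.008],[0,0,0]],[[0,0,0.004],[0,0,0]],[[0,0,0.002],[0,0,0]],[[0,0,0.001],[0,0,0]],[[0,0,0],[0,0,0]]]}}

```text
time: 23.28
tool_pos: [519.0, 73.7, 31.2]
tcp_rot: [-3.141, -0.001, -0.257]
contact_force: [0.2, 0.6, -1.4]
grip_width: 48.8
finger_force: 30.0
```

```bash
python3 - <<'E'
from h import *
o=bot.get_obs();print(o["tool_pos"],o["contact_force"],o["time"]);print(plane(bot.camera_model("scene"),(353.1,280.7),26))
E
```

```text
[518.99895025  73.68140544  31.16818649] [ 0.17212132  0.64992943 -1.41963524] 23.275
[[519.5306897   76.92676719  26.        ]]
```

{"name": "servo_tool", "arguments": {"deltas": [[[0,-0.001,0.001],[0,0,0]],[[0,0,0.001],[0,0,0]],[[0,0,0],[0,0,0]],[[0,0,0],[0,0,0]]]}}

```text
time: 23.78
tool_pos: [519.8, 74.7, 29.4]
tcp_rot: [-3.141, -0.002, -0.257]
contact_force: [2.3, 0.7, 3.5]
grip_width: 48.8
finger_force: 30.0
```

{"name": "servo_tool", "arguments": {"deltas": [[[0.001,0,0.0005],[0,0,0]],[[0,0,0],[0,0,0]],[[0,0,0],[0,0,0]]]}}

```text
time: 24.15
tool_pos: [520.3, 74.6, 28.7]
tcp_rot: [-3.141, -0.001, -0.257]
contact_force: [2.2, 2.0, 4.8]
grip_width: 48.5
finger_force: 30.0
```

{"name": "servo_tool", "arguments": {"deltas": [[[0,0,0],[0,0,0]],[[0,0,0],[0,0,0]],[[0,0,0],[0,0,0]],[[0,0,0],[0,0,0]],[[0,0,0],[0,0,0]],[[0,0,-0.01],[0,0,0]],[[0,0,-0.03],[0,0,0]],[[0,0,-0.04],[0,0,0]],[[0,0,-0.04],[0,0,0]],[[0,0.03,-0.03],[0,0,0]],[[0,0.05,-0.02],[0,0,0]],[[0,0.05,0],[0,0,0]],[[0,0.04,0],[0,0,0]],[[0,0,0],[0,0,0]],[[0,0,0],[0,0,0]]], "fingers": 1}}

```text
time: 26.02
tool_pos: [476.9, -89.7, 198.9]
tcp_rot: [-3.141, -0.0, -0.257]
contact_force: [0.6, -0.5, 0.5]
grip_width: 91.8
finger_force: 0.0
```

```bash
python3 - <<'E'
from h import *
np.set_printoptions(precision=1,suppress=True)
o=bot.get_obs();print(o["tool_pos"],o["time"])
S=bot.capture("scene");ms=bot.camera_model("scene");T=bot.capture("top");mt=bot.camera_model("top")
for nm,lo,hi,b in(("pink",(160,80,60),(179,255,255),(330,250,380,310)),("yel",(22,120,120),(35,255,255),(310,272,345,305))):
    cs=cv2.minEnclosingCircle(big(mask(S,lo,hi,b)));print(nm,cs,plane(ms,cs[0],41))
ct=cv2.minEnclosingCircle(big(mask(T,(160,80,60),(179,255,255),(270,225,310,270))));print(ct,plane(mt,ct[0],41),two(mt,ct[0],ms,cv2.minEnclosingCircle(big(mask(S,(160,80,60),(179,255,255),(330,250,380,310))))[0]))
cv2.imwrite("pics/final.png",S[:,:,::-1])
E
```

```text
[476.9 -89.7 198.9] 26.025
pink ((352.5, 274.0), 11.926960945129395) [[518.2  74.6  41. ]]
yel ((326.0, 285.5), 10.111974716186523) [[578.  45.  41.]]
((288.84246826171875, 246.32191467285156), 9.842259407043457) [[520.3  75.   41. ]] (array([520.1,  75.1,  42.4]), np.float64(0.5153361550956298))
```

View pics/final.png

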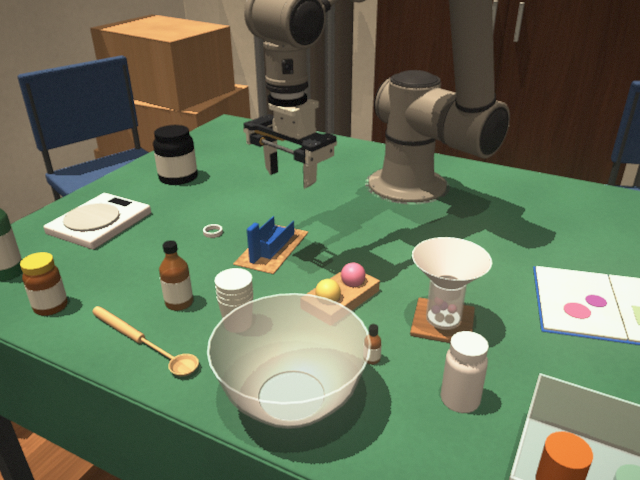

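The final view shows both bombs seated in the tray, the scoop on its mat, the pearls in the jar and everything else where it was. I'm handing the job in.

```bash
python3 -c "
from plant import bot
print(bot.close_job())"
```

```text
the job is handed in; nothing more can be done
None
```

The job is handed in at about 26 s of robot time: all six pearls are in the jar, the scoop is level on its mat, the pink bath bomb is seated in the empty well, and I saw nothing else disturbed (the hand-in gave no verdict).

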